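# Put the check weights away

### The job

The balance check is finished and its four steel check weights are still piled on the balance pan. Take the pile apart and put every weight away in its own round wooden case, the one whose well fits it (the largest weight in the largest well, and so on down to the smallest), so that it sits flat on the floor of the well. Set the weights down rather than dropping them, never tip one over, and do not knock over or shift the small brown vial that stands among the cases.

Things in the scene. Friction and masses are not known exactly. Their poses are not given: they have to be found in the camera images.
- weight_62_mid (a point): centre (on the axis, half-way up) of the largest check weight: a plain steel disc 62 mm across and 24 mm tall with a chamfered foot, a flat top with a small brass plug and a shallow groove round the middle, about 500 g, loose; at the start it lies at the bottom of the pile, on the balance pan, within about 14 mm of the middle of what it lies on; z is its own axis, upward
- weight_47_mid (a point): centre (on the axis, half-way up) of the second check weight: a plain steel disc 47 mm across and 21 mm tall with a chamfered foot, a flat top with a small brass plug and a shallow groove round the middle, about 200 g, loose; at the start it lies on the 62 mm weight, within about 3 mm of the middle of what it lies on; z is its own axis, upward
- weight_33_mid (a point): centre (on the axis, half-way up) of the third check weight: a plain steel disc 33 mm across and 19 mm tall with a chamfered foot, a flat top with a small brass plug and a shallow groove round the middle, about 100 g, loose; at the start it lies on the 47 mm weight, within about 3 mm of the middle of what it lies on; z is its own axis, upward
- weight_20_mid (a point): centre (on the axis, half-way up) of the smallest check weight: a plain steel disc 20 mm across and 18 mm tall with a chamfered foot, a flat top with a small brass plug and a shallow groove round the middle, about 50 g, loose; at the start it lies on top of the pile, on the 33 mm weight, within about 3 mm of the middle of what it lies on; z is its own axis, upward
- case_62_well (a point): centre of the floor of the round well in the wooden case for the 62 mm weight: a fixed turned wooden dish 88 mm across outside and 13 mm tall, lid off, its felt-floored well 73 mm across and 7 mm deep (floor 6 mm above the bench); z upward. The four cases look alike but for their size; the part of a seated weight above the rim (7 mm up) stays free to hold
- case_47_well (a point): centre of the floor of the round well in the wooden case for the 47 mm weight: a fixed turned wooden dish 73 mm across outside and 13 mm tall, lid off, its felt-floored well 58 mm across and 7 mm deep (floor 6 mm above the bench); z upward. The four cases look alike but for their size; the part of a seated weight above the rim (7 mm up) stays free to hold, and the next larger weight does not go into this well
- case_33_well (a point): centre of the floor of the round well in the wooden case for the 33 mm weight: a fixed turned wooden dish 59 mm across outside and 13 mm tall, lid off, its felt-floored well 44 mm across and 7 mm deep (floor 6 mm above the bench); z upward. The four cases look alike but for their size; the part of a seated weight above the rim (7 mm up) stays free to hold, and the next larger weight does not go into this well
- case_20_well (a point): centre of the floor of the round well in the wooden case for the 20 mm weight: a fixed turned wooden dish 46 mm across outside and 13 mm tall, lid off, its felt-floored well 31 mm across and 7 mm deep (floor 6 mm above the bench); z upward. The four cases look alike but for their size; the part of a seated weight above the rim (7 mm up) stays free to hold, and the next larger weight does not go into this well
- balance_pan (a point): centre of the upper face of the balance's round dark steel pan, 112 mm across and 52 mm above the bench; x points from the front of the balance to its back. The white balance is fixed, 200 mm (its x) by 160 mm (its y), housing 32 mm high, its middle 20 mm in front of the pan's centre; the display at its front rises to 42 mm. The weights are piled near the middle of the pan
- vial: brown glass vial with a white cap, 22 mm across and 47 mm tall, standing loose among the cases (a bystander); origin at the centre of its underside, z upward. In the same rows lies also a flat white dish, 61 mm across and 13 mm tall, not listed, and the four knobbed wooden lids of the cases lie together at the back of the bench
Not all that is in view belongs to the job. Leave any green look-alike of the part that bears case_62_well alone. What is shaped like the part that bears case_20_well but turquoise is not meant.

How it is judged (in metres and radians):
At the end, for the whole second after the job is handed in: Each of the four weights lies flat on the floor of the well of its own size (axes within 8.5 mm, centre no more than 2.5 mm above its seated height, tilt under 0.08 rad), released and at rest; the vial still stands upright within 30 mm of where it was (horizontal distance between weight_62_mid and case_62_well below 0.0085 m and z of weight_62_mid in the frame of case_62_well below 0.0145 m and angle between each of weight_62_mid, weight_47_mid, weight_33_mid, weight_20_mid's own z axis and vertical below 0.08 rad and linear speed of each of weight_62, weight_47, weight_33, weight_20 below 0.01 m/s and contact force between the fingers and weight_62 below 0.05 N and horizontal distance between weight_47_mid and case_47_well below 0.0085 m and z of weight_47_mid in the frame of case_47_well below 0.013 m and contact force between the fingers and weight_47 below 0.05 N and horizontal distance between weight_33_mid and case_33_well below 0.0085 m and z of weight_33_mid in the frame of case_33_well below 0.012 m and contact force between the fingers and weight_33 below 0.05 N and horizontal distance between weight_20_mid and case_20_well below 0.0085 m and z of weight_20_mid in the frame of case_20_well below 0.0115 m and contact force between the fingers and weight_20 below 0.05 N and angle between vial's own z axis and vertical below 0.2 rad and distance of vial from where it was at the start of the episode below 0.03 m); the robot touches nothing.
It fails at once if a weight is tipped over (more than 35 degrees) (angle between any of weight_62_mid, weight_47_mid, weight_33_mid, weight_20_mid's own z axis and vertical above 0.61 rad).
It fails at once if a weight is dropped (falls freely at more than 0.7 m/s, a drop of about 25 mm) ((linear speed of weight_62 above 0.7 m/s and contact force between the fingers and weight_62 below 0.01 N) or (linear speed of weight_47 above 0.7 m/s and contact force between the fingers and weight_47 below 0.01 N) or (linear speed of weight_33 above 0.7 m/s and contact force between the fingers and weight_33 below 0.01 N) or (linear speed of weight_20 above 0.7 m/s and contact force between the fingers and weight_20 below 0.01 N)).
It fails at once if the vial is knocked over or pushed away by more than 30 mm (angle between vial's own z axis and vertical above 0.6 rad or distance of vial from where it was at the start of the episode above 0.03 m).
It also fails if it takes over 102 s, if anything falls off the work surface, if the arm or the gripper's body presses on something with over 40 N, if the wrist force passes 120 N, or if a joint passes its speed limit or range.

### The arm

A 6-joint arm with a two-finger parallel gripper is mounted at the origin on a cart in front of the work surface, level with it; the furniture and walls round the work are solid. World frame = base frame: x ahead of the robot, y to its left, z up, the work surface at z = 0. Lengths are in m, angles in degrees, forces in N, time in s.
With the tool pointing down it reaches from about 0.35 to 0.925 m from the base axis. Payload 6.4 kg.
Tool frame: the origin (TCP) lies midway between the tips of the shut fingers; the grasp point (between the pads) lies 19 mm behind it (r.grip_depth is the distance from the TCP to the grasp point, in m); z points along the fingers, x is the direction in which the jaws open and shut, and the axes are right-handed (so a half turn about z gives the same grasp; the last joint's range is limited). The gripper opens to 85 mm and grips with 20 to 120 N. Pads are 22 mm wide; open, the fingers measure 114 mm over their backs; the gripper's body (76 mm by 85 mm) begins 54 mm behind the grasp point. The pads swing forward as they close: fully open they stand 13 mm farther back than shut.
Start: joints at [-77.355, 14.043, 89.255, -0, 76.702, -9.975], TCP at [0.25, -0.6, 0.203] pointing down, gripper open.
Joint ranges: [-179.41, 179.41], [-58.25, 129.5], [7.25, 145.43], [-54.29, 234.29], [11.92, 165.04], [-157.13, 157.13]. Speed limits (degrees/s): [147.25, 147.25, 180, 180, 180, 180].

### API

Orientations are given as [roll, pitch, yaw] about the fixed x, y, z axes, in that order (R = Rz(yaw) Ry(pitch) Rx(roll)).
In Python, from rig import r gives the robot as it stands. The module is installed in compiled form; this text tells all that it offers.
- The arm moves only by the tool servo_tool, never from a script. Its argument "commands" is a list of rows, each a list of 2 entries, a list of its own where there are three numbers: the shift along the tool's x, y, z in cm, then the turn about the tool's z in rad. In form: [[[tx, ty, tz], twist], ...]. A call has 1 to 5 rows; each row is the pose to reach, as a shift and turn from the pose measured when the call began, along the tool's axes at that moment; what a row does not reach only later rows make up. A row lasts 1/12 s, in which the tool goes at most 41.7 mm and 7.16 degrees, less where a joint would pass 70% of its speed; a pose out of reach is approached as far as the arm can. A call with a gripper value outside its range is refused whole. "jaw" is the closure, from 0 (fully open) to 1 (shut), set as the call begins (left out, the last holds). The fingers move at their own pace and stop on an object; "squeeze" is the grip in N (left out, the last holds). Time passes only in rows, so rows that repeat a pose let the fingers close. It gives the time, the measured TCP pose, the force and the opening at its end, in the units of the state.
- r.state(): the state, without advancing time (a new reading comes with each control period).
- r.camera(name): name is "scene" or "top"; returns a dict with "pixels" (384x512x3 uint8, red, green, blue), "range_z" (384x512 float32, m along the optical axis (not along the pixel's ray), 0 where there is no reading), "camera_matrix" (3x3 intrinsics, pixels), "k1" (the pictures are not rectified: a ray, as slopes to the right and down, at radius r is drawn at 1 + k1 r^2 times it, then the intrinsics apply), "cam_to_world" (4x4, takes a point from camera to world coordinates). Camera axes: x right, y up, looking along -z (the intrinsics and any distortion apply to the point x, -y, -z); pixel columns grow to the right and rows downward; lengths in m; the calibration is good to about 2 mm. A picture is of the moment at which its call begins.
- r.hand_in(): hands the job in, once; it reports no verdict.
The state is a dict: "t": time; "joint_positions": joint angles; "dq": joint speeds; "effort": joint torques, N m; "eef_pos": TCP position; "orientation": TCP orientation; "contact_force": force on the tool from outside, world axes, zero at the start; "moment": the same for the moment, N m; "finger_gap": finger opening in m.
Only numpy, scipy, OpenCV 4.12 (cv2) and the standard library are available. Lean on these libraries where they do the work, as an engineer would, in place of code of your own. Each camera call takes 0.05 s, during which the arm holds its last target. There are 200 camera calls.

## Working session

There is one attempt and no reset: what is moved stays moved. The work goes in short steps, Python scripts to look and compute and a tool call to move; the robot and the scene stay as the last step left them, time stands still between calls to the robot, and variables do not carry over. Pictures are saved under pics/ and viewed, about 12 in all and at most 16, crops included, and the job is handed in when it is done.

Besides the shell and the picture viewer there is one more tool, called after "Emit:" in YAML: its name, and indented under it one key for each argument. servo_tool: Moves the arm, as the interface text tells. Its arguments: {"type":"object","properties":{"commands":{"type":"array"},"jaw":{"type":"number"},"squeeze":{"type":"number"}},"required":["commands"]}

```bash
mkdir -p pics; cat > h.py <<'E'
import numpy as np,cv2
from rig import r
def shot(name,fn):
    c=r.camera(name); np.savez(fn+'.npz',**{k:np.array(v) for k,v in c.items()})
    cv2.imwrite(fn+'.png',c['pixels'][:,:,::-1]); return c
def cloud(c):
    K=np.array(c['camera_matrix']);k1=float(c['k1']);z=c['range_z'];h,w=z.shape
    v,u=np.mgrid[:h,:w].astype(float)
    p=cv2.undistortPoints(np.stack([u,v],-1).reshape(-1,1,2),K,np.array([k1,0,0,0.])).reshape(h,w,2)
    P=np.stack([p[...,0]*z,-p[...,1]*z,-z,np.ones_like(z)],-1)@np.array(c['cam_to_world']).T
    P=P[...,:3]; P[z==0]=np.nan; return P
E
python3 - <<'E'
from h import *
print(r.state())
for n in('top','scene'):
    c=shot(n,'pics/%s0'%n); P=cloud(c); print(n,c['cam_to_world'],c['k1'],np.nanmin(P,(0,1)),np.nanmax(P,(0,1)))
E
```

```text
{'t': 0.0, 'joint_positions': array([-7.73547370e+01,  1.40828084e+01,  8.93266951e+01, -8.81486943e-04,
        7.67006539e+01, -9.97379669e+00]), 'dq': array([ 0.00297312,  0.00729849, -0.01508238, -0.00870214, -0.12113292,
        0.03607428]), 'effort': array([-3.27008308e-06, -4.29517543e+01, -3.26121676e+01, -6.96515758e-05,
        5.52629572e-03,  2.74301857e-05]), 'eef_pos': array([ 0.24986991, -0.59938265,  0.20147826]), 'orientation': array([-1.79981765e+02,  1.08641164e-01, -6.73807194e+01]), 'contact_force': array([ 0.21227364, -0.12987648,  0.35069931]), 'moment': array([ 0.02232124,  0.01823542, -0.02484582]), 'finger_gap': 0.08545186844377997}
top [[-0.01305053  0.99359707 -0.11222541  0.35287365]
 [-0.99990933 -0.01334041 -0.0018325  -0.02908429]
 [-0.0033179   0.11219132  0.99368108  1.39975938]
 [ 0.          0.          0.          1.        ]] -0.007098645010195818 [-0.3225578 -1.2300664 -0.7880114] [1.04553189 0.78819656 0.74028233]
scene [[-0.90920857  0.26412933 -0.32183144  0.1753179 ]
 [-0.41605246 -0.60517869  0.67871872  0.69935502]
 [-0.01549601  0.75099564  0.66012531  0.80215947]
 [ 0.          0.          0.          1.        ]] -0.007893872398306663 [-0.23487375 -2.46429245 -0.78474609] [1.04797168 0.58737873 0.58809441]
```

View pics/top0.png

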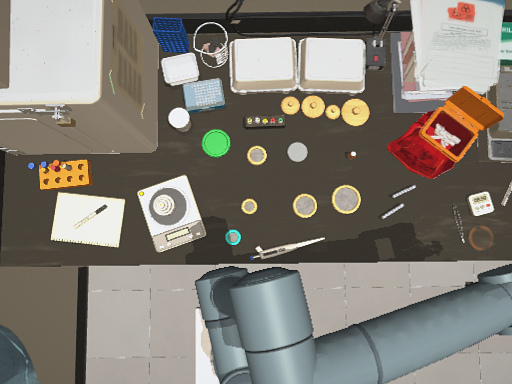

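View pics/scene0.png

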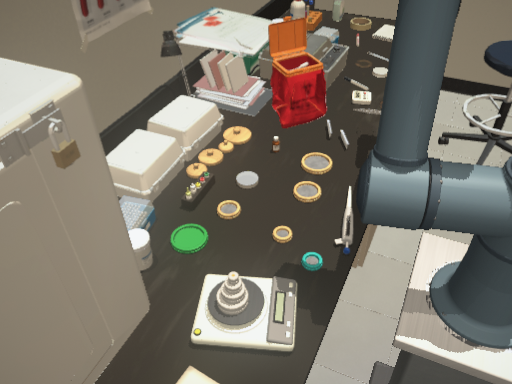

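```bash
cat > m.py <<'E'
from h import *
from scipy.optimize import least_squares
def load(f): d=np.load(f); return {k:d[k] for k in d}
def ring(P,zlo,zhi,c,R):
    m=(P[...,2]>zlo)&(P[...,2]<zhi)&(np.hypot(P[...,0]-c[0],P[...,1]-c[1])<R)
    return P[m]
E
python3 - <<'E'
from m import *
spots=dict(top=dict(c62=(346,199),c47=(305,205),c33=(257,155),c20=(249,206),dish=(298,152),green=(216,143),turq=(233,237),vial=(351,155)),
 scene=dict(c62=(317,162),c47=(307,191),c33=(229,209),c20=(283,234),dish=(247,180),green=(189,239),turq=(312,261),vial=(276,144)))
for n in spots:
    P=cloud(load(f'pics/{n}0.npz'))
    for k,(u,v) in spots[n].items():
        p0=P[v,u]; out=[]
        c=p0[:2]
        for it in range(3):
            q=ring(P,.0095 if k!='vial' else .03,.017 if k!='vial' else .06,c,.06)
            if len(q)<3: break
            (x,y),_=(q[:,:2].min(0)+q[:,:2].max(0))/2,0
            # enclosing circle
            (x,y),R=cv2.minEnclosingCircle(q[:,:2].astype(np.float32)); c=np.array([x,y])
            if it==0: c=c
        print(n,k,p0.round(3),c.round(4),'D',round(2*R*1000,1),len(q),'z',np.median(q[:,2]).round(4) if len(q) else 0)
    # pile
    u,v=(168,200) if n=='top' else (233,290)
    p0=P[v,u]; 
    for zl,zh in((.046,.058),(.070,.081),(.091,.102),(.110,.121),(.128,.140)):
        q=ring(P,zl,zh,p0[:2],.08)
        if len(q)>2:
            (x,y),R=cv2.minEnclosingCircle(q[:,:2].astype(np.float32)); print(n,zl,(round(x,4),round(y,4)),'D',round(2000*R,1),len(q),np.median(q[:,2]).round(4), q.mean(0).round(4))
E
```

```text
top c62 [ 0.474 -0.308  0.003] [ 0.4731 -0.3055] D 89.5 195 z 0.0118
top c47 [ 0.456 -0.179  0.009] [ 0.4556 -0.1782] D 73.1 152 z 0.0123
top c33 [ 0.615 -0.034  0.005] [ 0.6204 -0.043 ] D 81.6 113 z 0.0123
top c20 [ 0.456 -0.007  0.007] [0.457  0.0099] D 78.4 84 z 0.0129
top dish [ 0.623 -0.162  0.006] [ 0.622 -0.161] D 64.2 232 z 0.0126
top green [0.654 0.094 0.01 ] [0.6605 0.0958] D 97.6 198 z 0.0119
top turq [0.361 0.043 0.006] [0.3618 0.0426] D 45.9 92 z 0.0123
top vial [ 0.605 -0.321  0.039] [ 0.6095 -0.325 ] D 19.5 30 z 0.0421
top 0.046 (0.4548, 0.2365) D 113.9 727 0.0513 [0.4523 0.2308 0.0512]
top 0.07 (0.4578, 0.243) D 62.1 126 0.0749 [0.4573 0.2399 0.0752]
top 0.091 (0.4558, 0.2413) D 46.9 94 0.0963 [0.4565 0.2385 0.0964]
top 0.11 (0.4548, 0.2403) D 32.6 60 0.1153 [0.4541 0.2394 0.1154]
top 0.128 (0.4538, 0.2397) D 19.6 36 0.1323 [0.4537 0.2389 0.1328]
scene c62 [ 0.473 -0.311  0.006] [ 0.4751 -0.3047] D 93.3 182 z 0.0122
scene c47 [ 0.454 -0.177  0.008] [ 0.4552 -0.1781] D 75.4 176 z 0.0126
scene c33 [ 0.615 -0.036  0.003] [ 0.6158 -0.032 ] D 63.2 150 z 0.0122
scene c20 [ 0.453 -0.008  0.005] [ 0.4557 -0.0074] D 47.6 127 z 0.0123
scene dish [ 0.619 -0.15   0.012] [ 0.6236 -0.1587] D 66.1 264 z 0.0129
scene green [0.652 0.1   0.008] [0.6551 0.0947] D 92.0 284 z 0.0123
scene turq [0.36  0.045 0.007] [0.361  0.0445] D 47.5 150 z 0.0126
scene vial [ 0.604 -0.317  0.028] [ 0.6084 -0.3227] D 23.0 46 z 0.038
scene 0.046 (0.4554, 0.2359) D 114.9 1228 0.0517 [0.4458 0.245  0.0517]
scene 0.07 (0.4577, 0.2447) D 62.9 287 0.0752 [0.4529 0.2576 0.0753]
scene 0.091 (0.4567, 0.2425) D 47.6 200 0.0964 [0.452  0.2516 0.0964]
scene 0.11 (0.4548, 0.2419) D 34.0 134 0.1154 [0.4522 0.2472 0.1152]
scene 0.128 (0.4536, 0.2405) D 20.2 84 0.1334 [0.4533 0.2414 0.1331]
```

```bash
python3 -c "
import cv2
a=cv2.imread('pics/top0.png')[130:255,130:380];cv2.imwrite('pics/crop1.png',cv2.resize(a,None,fx=3.2,fy=3.2,interpolation=3))"
```

```text
(no output)
```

View pics/crop1.png

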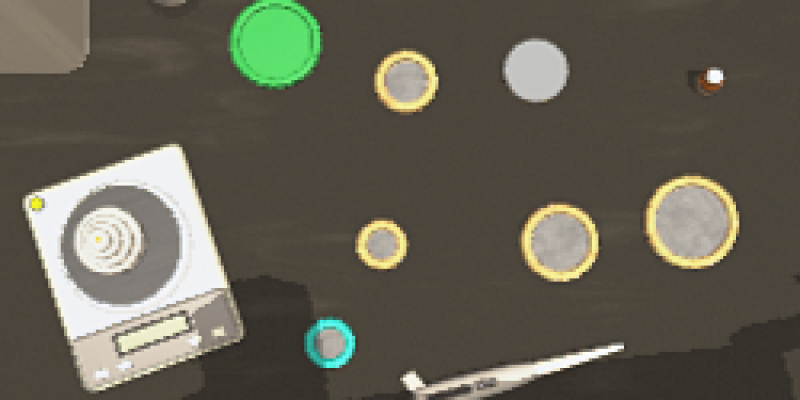

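The four yellow wooden cases in the top picture are:
- 62 mm at (346,199)
- 47 mm at (305,205)
- 33 mm at (257,155)
- 20 mm at (249,206)

I'm excluding the green ring (216,143), the turquoise ring (233,237) and the white dish (298,152). The crop confirms this, and the diameters and heights agree with the description. The pile is at about (0.455, 0.241) with its top at 134 mm.

I'll turn to yaw 0 while moving off.

Emit:
servo_tool:
  commands:
    - [[-6.2,-18.9,0],-0.625]
    - [[-6.2,-18.9,0],-0.625]
    - [[-6.2,-18.9,0],-0.625]
    - [[-6.2,-18.9,0],-0.625]
    - [[-6.2,-18.9,0],-0.625]
  jaw: 0
  squeeze: 40

```text
t: 0.52
eef_pos: [0.4022, -0.467, 0.2012]
orientation: [-179.9, 0.1, -31.2]
contact_force: [-0.5, -0.8, -0.1]
finger_gap: 0.0851
```

Emit:
servo_tool:
  commands:
    - [[-5.6,-18.8,0],-0.545]
    - [[-5.6,-18.8,0],-0.545]
    - [[-5.6,-18.8,0],-0.545]
    - [[-5.6,-18.8,0],-0.545]
    - [[-5.6,-18.8,0],-0.545]

```text
t: 0.93
eef_pos: [0.4516, -0.2741, 0.2012]
orientation: [-179.8, 0.1, 0.4]
contact_force: [-0.3, -0.5, 0.5]
finger_gap: 0.0852
```

Emit:
servo_tool:
  commands:
    - [[0,-20,0],0]
    - [[0,-20,0],0]
    - [[0,-20,0],0]
    - [[0,-20,0],0]
    - [[0,-20,0],0]

```text
t: 1.35
eef_pos: [0.4493, -0.0717, 0.2016]
orientation: [-179.7, 0.1, 0.4]
contact_force: [0.6, -0.3, 0.3]
finger_gap: 0.0854
```

Emit:
servo_tool:
  commands:
    - [[0,-20,0],0]
    - [[0,-20,0],0]
    - [[0,-20,0],0]
    - [[0,-20,0],0]
    - [[0,-20,0],0]

```text
t: 1.77
eef_pos: [0.447, 0.1308, 0.2024]
orientation: [-179.7, 0.1, 0.5]
contact_force: [1.6, -0.5, 0.5]
finger_gap: 0.0855
```

Emit:
servo_tool:
  commands:
    - [[0.7,-10.8,0],0]
    - [[0.7,-10.8,0],0]
    - [[0.7,-10.8,0],0]
    - [[0.7,-10.8,0],0]
    - [[0.7,-10.8,0],0]

```text
t: 2.18
eef_pos: [0.4525, 0.2398, 0.2023]
orientation: [-179.7, 0.1, 0.6]
contact_force: [0.6, -0.2, 1.0]
finger_gap: 0.0852
```

```bash
python3 - <<'E'
from m import *
s=r.state();print(s['t'],s['eef_pos'],s['orientation'],s['contact_force'])
c=shot('scene','pics/s1');P=cloud(c)
a=c['pixels'][170:370,150:320,::-1];cv2.imwrite('pics/s1c.png',cv2.resize(a,None,fx=3,fy=3,interpolation=3))
E
```

```text
2.1833 [0.45247048 0.23982837 0.20233878] [-1.79748732e+02  1.48992971e-01  6.43234096e-01] [ 0.62398829 -0.22959253  0.99568456]
```

View pics/s1c.png

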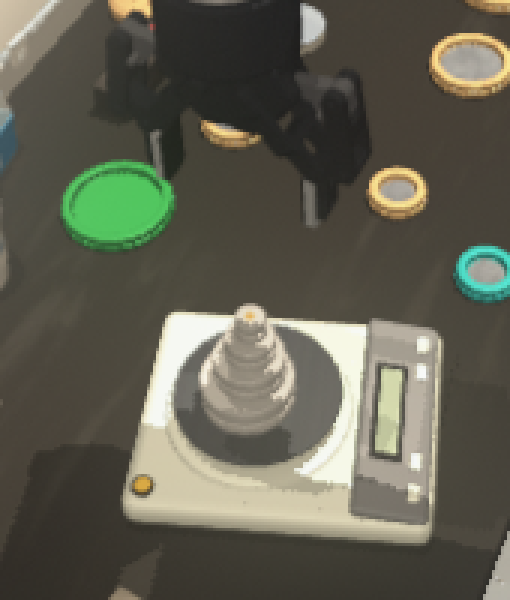

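The open fingers stand over the pile, with the brass plug of the top weight at crop (248,315). I'll go down to the 20 mm weight.

Emit:
servo_tool:
  commands:
    - [[0.1,0,2.5],0]
    - [[0.1,0,5],0]
    - [[0.1,0,7],0]
    - [[0.1,0,7.8],0]
    - [[0.1,0,7.8],0]

```text
t: 2.65
eef_pos: [0.4519, 0.2376, 0.1221]
orientation: [-179.8, 0.4, 0.4]
contact_force: [0.4, -0.4, -0.7]
finger_gap: 0.0854
```

Emit:
servo_tool:
  commands:
    - [[0,0,0],0]
    - [[0,0,0],0]
  jaw: 0.5

```text
t: 2.82
eef_pos: [0.4527, 0.2372, 0.1233]
orientation: [-179.8, 0.3, 0.4]
contact_force: [0.2, 0.2, 0.3]
finger_gap: 0.0637
```

Emit:
servo_tool:
  commands:
    - [[0.1,-0.25,-0.1],0]
    - [[0.1,-0.25,-0.1],0]
    - [[0.1,-0.25,-0.1],0]
  jaw: 0.7

```text
t: 3.07
eef_pos: [0.4546, 0.24, 0.1254]
orientation: [-179.8, 0.2, 0.4]
contact_force: [0.6, 0.2, -0.3]
finger_gap: 0.0259
```

Emit:
servo_tool:
  commands:
    - [[0,0,0],0]
    - [[0,0,0],0]
    - [[0,0,0],0]
    - [[0,0,0],0]
    - [[0,0,0],0]
  jaw: 1
  squeeze: 30

```text
t: 3.48
eef_pos: [0.4545, 0.24, 0.1254]
orientation: [-179.8, 0.2, 0.4]
contact_force: [0.4, 0.1, 0.7]
finger_gap: -0.0002
```

The jaws shut fully, so the grasp missed. I'll look.

```bash
python3 - <<'E'
from m import *
c=shot('scene','pics/s2');P=cloud(c)
a=c['pixels'][210:330,170:310,::-1];cv2.imwrite('pics/s2c.png',cv2.resize(a,None,fx=5,fy=5,interpolation=3))
E
```

```text
(no output)
```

View pics/s2c.png

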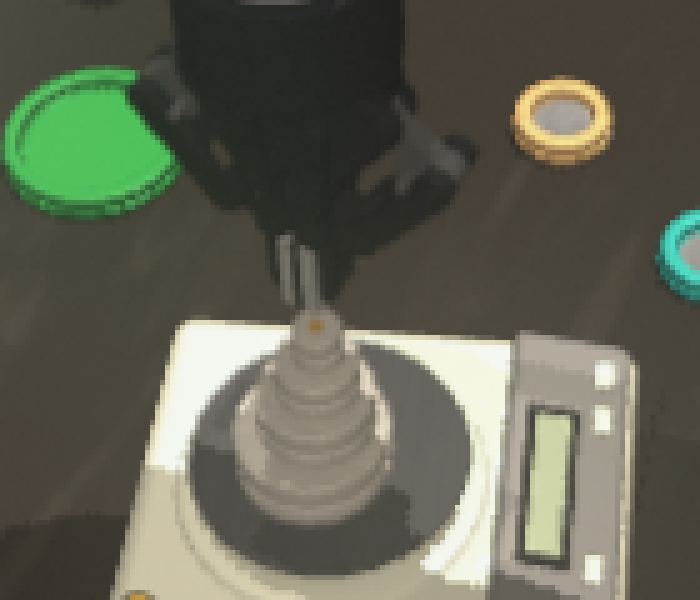

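The shut fingers appear behind or above the weight, and the pile looks undisturbed. I'll measure the finger tips against the pile from depth.

```bash
python3 - <<'E'
from m import *
P=cloud(load('pics/s2.npz'))
# crop (x,y)->full: 170+x/5, 210+y/5
for y in range(235,345,10):
    print(y,[P[210+y//5,170+x//5].round(3).tolist() for x in (285,295,310,320)])
c=shot('top','pics/t2');P=cloud(c)
for zl,zh in((.070,.081),(.091,.102),(.110,.121),(.128,.140),(.14,.17)):
    q=ring(P,zl,zh,(.455,.24),.05)
    if len(q)>2:
        (x,y),R=cv2.minEnclosingCircle(q[:,:2].astype(np.float32)); print(zl,x,y,2*R,len(q))
print(r.state()['eef_pos'],r.state()['joint_positions'])
E
```

```text
235 [[0.457, 0.249, 0.192], [0.451, 0.253, 0.199], [0.445, 0.252, 0.201], [0.442, 0.251, 0.201]]
245 [[0.456, 0.251, 0.19], [0.452, 0.251, 0.191], [0.446, 0.25, 0.193], [0.442, 0.251, 0.196]]
255 [[0.458, 0.249, 0.181], [0.453, 0.25, 0.184], [0.447, 0.25, 0.186], [0.444, 0.247, 0.186]]
265 [[0.458, 0.25, 0.176], [0.454, 0.25, 0.178], [0.448, 0.248, 0.179], [0.445, 0.247, 0.179]]
275 [[0.457, 0.251, 0.173], [0.453, 0.251, 0.174], [0.448, 0.25, 0.176], [0.446, 0.247, 0.173]]
285 [[0.457, 0.252, 0.168], [0.454, 0.251, 0.168], [0.448, 0.25, 0.171], [0.446, 0.247, 0.167]]
295 [[0.459, 0.25, 0.16], [0.455, 0.249, 0.161], [0.448, 0.251, 0.165], [0.447, 0.246, 0.161]]
305 [[0.526, 0.145, 0.002], [0.524, 0.14, -0.002], [0.449, 0.25, 0.159], [0.457, 0.23, 0.132]]
315 [[0.523, 0.15, 0.002], [0.462, 0.239, 0.134], [0.458, 0.236, 0.133], [0.454, 0.235, 0.133]]
325 [[0.508, 0.174, 0.03], [0.46, 0.244, 0.135], [0.455, 0.242, 0.135], [0.452, 0.238, 0.132]]
335 [[0.469, 0.236, 0.115], [0.458, 0.247, 0.133], [0.453, 0.244, 0.133], [0.45, 0.244, 0.134]]
0.07 0.4584328532218933 0.23214241862297058 0.05603338032960892 62
0.091 0.458243191242218 0.22802530229091644 0.03678543493151665 38
0.11 0.4565841853618622 0.22688132524490356 0.01700081303715706 9
[0.45448323 0.23993956 0.12534244] [ 15.02871428   0.71159756 112.50087235   0.28259274  66.93395116
  14.53834808]
```

```bash
python3 - <<'E'
from m import *
for f,z in(('s1',.2023),('s2',.1254)):
    P=cloud(load(f'pics/{f}.npz')); 
    q=ring(P,.136,.5,(.453,.24),.075)
    print(f,z,'min z',np.sort(q[:,2])[:12].round(3)); s=q[q[:,2]<q[:,2].min()+.02]
    print(s[:,:2].min(0),s[:,:2].max(0))
    for lo in np.arange(.14,.34,.02):
        t=q[(q[:,2]>lo)&(q[:,2]<lo+.02)]
        if len(t): print(lo.round(2),len(t),t[:,:2].min(0).round(3),t[:,:2].max(0).round(3))
E
```

```text
s1 0.2023 min z [0.136 0.136 0.136 0.244 0.244 0.245 0.245 0.245 0.245 0.247 0.247 0.247]
[0.44464411 0.24087427] [0.45406609 0.24466053]
0.24 115 [0.396 0.23 ] [0.508 0.252]
0.26 214 [0.396 0.229] [0.509 0.252]
0.28 383 [0.378 0.229] [0.526 0.254]
0.3 647 [0.379 0.223] [0.527 0.258]
0.32 708 [0.381 0.226] [0.523 0.26 ]
s2 0.1254 min z [0.136 0.154 0.157 0.157 0.158 0.158 0.158 0.159 0.159 0.16  0.16  0.16 ]
[0.44855351 0.24069503] [0.45510322 0.24323745]
0.14 11 [0.447 0.243] [0.462 0.251]
0.16 110 [0.44  0.232] [0.469 0.252]
0.18 104 [0.428 0.238] [0.482 0.253]
0.2 319 [0.411 0.226] [0.499 0.256]
0.22 381 [0.394 0.232] [0.515 0.258]
0.24 560 [0.393 0.226] [0.515 0.261]
0.26 168 [0.411 0.231] [0.494 0.26 ]
0.28 338 [0.417 0.224] [0.483 0.278]
0.3 415 [0.417 0.229] [0.484 0.278]
0.32 502 [0.417 0.222] [0.486 0.277]
```

Both views put the real finger tips about 30 mm above the reported TCP z, and x and y agree. The empty close without any contact supports this. I'll treat tip z as TCP z + 0.030, reopen and go lower.

Emit:
servo_tool:
  commands:
    - [[0,0,0],0]
    - [[0,0,0],0]
    - [[0,0,0],0]
    - [[0,0,0],0]
  jaw: 0.4

```text
t: 3.92
eef_pos: [0.4545, 0.2399, 0.1253]
orientation: [-179.8, 0.2, 0.4]
contact_force: [0.6, -0.6, 0.1]
finger_gap: 0.0485
```

Emit:
servo_tool:
  commands:
    - [[0,0,1],0]
    - [[0,0,2],0]
    - [[0,0,2.5],0]
    - [[0,0,2.9],0]
    - [[0,0,2.9],0]

```text
t: 4.33
eef_pos: [0.4533, 0.2397, 0.0947]
orientation: [-179.8, 0.4, 0.4]
contact_force: [-0.1, 0.2, -0.3]
finger_gap: 0.051
```

```bash
python3 - <<'E'
from m import *
s=r.state();print(s['eef_pos'],s['finger_gap'],s['contact_force'])
c=shot('scene','pics/s3');P=cloud(c)
q=ring(P,.118,.5,(.453,.24),.075); q=q[np.abs(q[:,0]-s['eef_pos'][0])>.014]
print(np.sort(q[:,2])[:15].round(4))
a=c['pixels'][210:330,170:310,::-1];cv2.imwrite('pics/s3c.png',cv2.resize(a,None,fx=5,fy=5,interpolation=3))
E
```

```text
[0.45331225 0.23973053 0.09466812] 0.050972749847091145 [-0.079291    0.21225698 -0.34953124]
[0.1259 0.1261 0.1279 0.1286 0.1287 0.1293 0.1296 0.1298 0.1304 0.1305
 0.1305 0.131  0.131  0.1311 0.1313]
```

View pics/s3c.png

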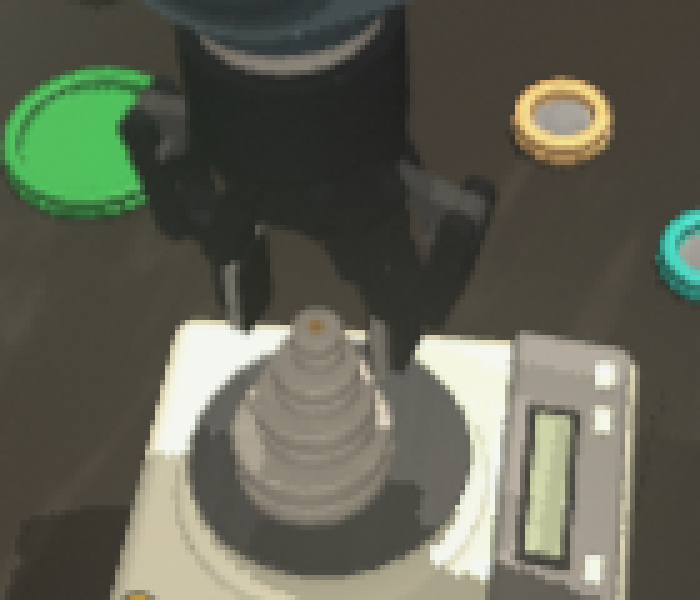

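The tips straddle the 20 mm weight at crop (240,325) and (385,365), at z ≈ 0.126. That's right, so I'll close.

Emit:
servo_tool:
  commands:
    - [[0,0,0],0]
    - [[0,0,0],0]
    - [[0,0,0],0]
    - [[0,0,0],0]
    - [[0,0,0],0]
  jaw: 1
  squeeze: 30

```text
t: 4.8
eef_pos: [0.4543, 0.24, 0.0959]
orientation: [-179.8, 0.2, 0.4]
contact_force: [0.4, 0.3, 0.9]
finger_gap: 0.0183
```

Emit:
servo_tool:
  commands:
    - [[0,0,-0.5],0]
    - [[0,0,-1.5],0]
    - [[0,0,-3],0]
    - [[0,0,-4],0]
    - [[0,0,-4],0]

```text
t: 5.22
eef_pos: [0.4564, 0.2405, 0.1393]
orientation: [-179.7, -0.1, 0.4]
contact_force: [-0.6, -0.5, -0.1]
finger_gap: 0.0176
```

Gripped, at a gap of 18 mm. Next I'll carry it to the 20 mm case, keeping it at this height.

Emit:
servo_tool:
  commands:
    - [[-0.2,4,0],0]
    - [[-0.2,8,0],0]
    - [[-0.2,12,0],0]
    - [[-0.2,16,0],0]
    - [[-0.2,19,0],0]

```text
t: 5.63
eef_pos: [0.4552, 0.0481, 0.1382]
orientation: [-179.7, -0.1, 0.3]
contact_force: [0.7, 0.5, -0.1]
finger_gap: 0.0182
```

Emit:
servo_tool:
  commands:
    - [[0,3,0],0]
    - [[0,5.5,0],0]
    - [[0,5.5,0],0]
    - [[0,5.5,0],0]
    - [[0,5.5,0],0]

```text
t: 6.05
eef_pos: [0.4553, -0.0066, 0.1377]
orientation: [-179.7, -0.1, 0.3]
contact_force: [0.3, 0.5, -0.3]
finger_gap: 0.0182
```

Emit:
servo_tool:
  commands:
    - [[0,0.1,4],0]
    - [[0,0.1,8],0]
    - [[0,0.1,11],0]
    - [[0,0.1,12.5],0]
    - [[0,0.1,12.5],0]

```text
t: 6.47
eef_pos: [0.4516, -0.0047, 0.0088]
orientation: [-179.6, 0.4, 0.4]
contact_force: [-0.6, -0.3, -1.1]
finger_gap: 0.0178
```

```bash
python3 - <<'E'
from m import *
s=r.state();print(s['t'],s['eef_pos'],s['finger_gap'],s['contact_force'])
c=shot('scene','pics/s4');P=cloud(c)
q=ring(P,.02,.1,(.455,-.0075),.02); print(np.sort(q[:,2])[:15].round(4))
a=c['pixels'][150:290,210:370,::-1];cv2.imwrite('pics/s4c.png',cv2.resize(a,None,fx=4,fy=4,interpolation=3))
E
```

```text
6.4667 [ 0.45161888 -0.0047262   0.00882449] 0.017823544569576567 [-0.6477286  -0.26471227 -1.09397158]
[0.0314 0.0317 0.0321 0.0325 0.033  0.0333 0.0346 0.0347 0.0347 0.0347
 0.0349 0.0355 0.0361 0.0363 0.0369]
```

View pics/s4c.png

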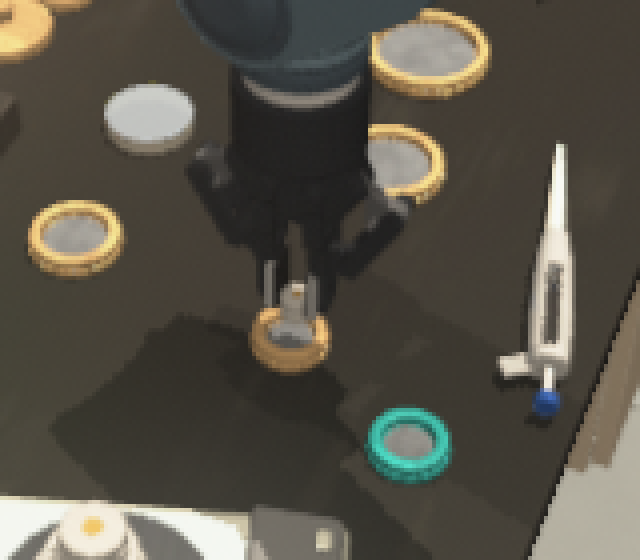

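The 20 mm weight hangs upright over its case at crop (292,300). I'll correct by a few mm and set it down.

Emit:
servo_tool:
  commands:
    - [[0.4,0.3,0.4],0]
    - [[0.4,0.3,1],0]
    - [[0.4,0.3,1.5],0]
    - [[0.4,0.3,1.8],0]
    - [[0.4,0.3,1.8],0]

```text
t: 6.93
eef_pos: [0.4574, -0.0082, -0.0072]
orientation: [-179.6, 0.2, 0.4]
contact_force: [-0.3, 0.2, -0.6]
finger_gap: 0.0181
```

Emit:
servo_tool:
  commands:
    - [[0,0,0.1],0]
    - [[0,0,0.2],0]
    - [[0,0,0.3],0]
    - [[0,0,0.35],0]
    - [[0,0,0.35],0]

```text
t: 7.35
eef_pos: [0.4574, -0.0082, -0.0107]
orientation: [-179.6, 0.2, 0.4]
contact_force: [-0.0, 0.4, -0.8]
finger_gap: 0.0175
```

Emit:
servo_tool:
  commands:
    - [[-0.15,0,0.1],0]
    - [[-0.15,0,0.2],0]
    - [[-0.15,0,0.3],0]
    - [[-0.15,0,0.3],0]

```text
t: 7.68
eef_pos: [0.4556, -0.0081, -0.014]
orientation: [-179.6, 0.2, 0.4]
contact_force: [0.1, 0.8, -0.6]
finger_gap: 0.0182
```

Emit:
servo_tool:
  commands:
    - [[0,0,0.1],0]
    - [[0,0,0.1],0]
    - [[0,0,0.1],0]

```text
t: 7.93
eef_pos: [0.4558, -0.0081, -0.0142]
orientation: [-179.6, 0.3, 0.4]
contact_force: [-3.7, 1.3, 8.6]
finger_gap: 0.0184
```

Emit:
servo_tool:
  commands:
    - [[0,0,0],0]
    - [[0,0,0],0]
    - [[0,0,0],0]
    - [[0,0,0],0]
  jaw: 0.4

```text
t: 8.27
eef_pos: [0.4558, -0.0081, -0.0143]
orientation: [-179.6, 0.3, 0.4]
contact_force: [-0.0, 0.0, 0.3]
finger_gap: 0.051
```

Emit:
servo_tool:
  commands:
    - [[0,0,-2],0]
    - [[0,0,-6],0]
    - [[0,0,-10],0]
    - [[0,0,-14],0]
    - [[0,0,-14.5],0]

```text
t: 8.68
eef_pos: [0.4613, -0.0103, 0.1384]
orientation: [-179.8, -0.5, 0.5]
contact_force: [1.1, -0.3, 0.7]
finger_gap: 0.0516
```

Emit:
servo_tool:
  commands:
    - [[0,-4,0],0]
    - [[0,-8,0],0]
    - [[0,-12,0],0]
    - [[0,-16,0],0]
    - [[0,-20,0],0]
  jaw: 0.1

```text
t: 9.1
eef_pos: [0.4593, 0.1915, 0.1389]
orientation: [-179.8, -0.5, 0.4]
contact_force: [1.0, 0.2, 0.2]
finger_gap: 0.0767
```

```bash
cat > pile.py <<'E'
import sys
from m import *
s=r.state();print(s['t'],s['eef_pos'],s['finger_gap'],s['contact_force'])
P=cloud(shot('scene','pics/'+sys.argv[1]))
for a in sys.argv[2:]:
    x,y,R,zl,zh=map(float,a.split(','))
    q=ring(P,zl,zh,(x,y),R)
    if len(q)>2:
        (X,Y),D=cv2.minEnclosingCircle(q[:,:2].astype(np.float32)); print(a,'->',round(X,4),round(Y,4),'D',round(2e3*D,1),'z',np.median(q[:,2]).round(4),len(q))
E
python3 pile.py s5 .4555,-.0075,.016,.018,.03 .455,.241,.04,.11,.121 .456,.243,.04,.091,.102 .456,.243,.04,.070,.081
```

```text
9.1 [0.45933257 0.19149876 0.13887818] 0.07670385945166198 [1.03767605 0.20235224 0.22764363]
.4555,-.0075,.016,.018,.03 -> 0.4557 -0.0073 D 20.6 z 0.0231 49
.455,.241,.04,.11,.121 -> 0.4544 0.241 D 34.6 z 0.1153 212
.456,.243,.04,.091,.102 -> 0.4566 0.2426 D 47.6 z 0.0965 205
.456,.243,.04,.070,.081 -> 0.4576 0.2443 D 62.9 z 0.0755 288
```

The 20 mm weight is seated (top 23 mm up, 0.4 mm off centre) and the rest of the pile hasn't moved. Next is the 33 mm weight.

Emit:
servo_tool:
  commands:
    - [[-0.4,-3,0],0]
    - [[-0.4,-4.9,0],0]
    - [[-0.4,-4.9,2],0]
    - [[-0.4,-4.9,4],0]
    - [[-0.4,-4.9,4],0]
  jaw: 0.25

```text
t: 9.57
eef_pos: [0.4511, 0.246, 0.0951]
orientation: [-179.7, -0.1, 0.8]
contact_force: [-0.8, -0.6, -1.1]
finger_gap: 0.0641
```

Emit:
servo_tool:
  commands:
    - [[0,0,0],0]
    - [[0,0,0],0]

```text
t: 9.73
eef_pos: [0.4508, 0.2458, 0.095]
orientation: [-179.7, -0.0, 0.8]
contact_force: [0.4, 1.1, -0.5]
finger_gap: 0.0643
```

Correct to (0.4545, 0.241), z 0.0765.

Emit:
servo_tool:
  commands:
    - [[0.35,0.5,0],0]
    - [[0.35,0.5,0.5],0]
    - [[0.35,0.5,1.2],0]
    - [[0.35,0.5,1.8],0]
    - [[0.35,0.5,1.8],0]

```text
t: 10.15
eef_pos: [0.4533, 0.2405, 0.0754]
orientation: [-179.8, 0.1, 0.8]
contact_force: [-0.0, 0.5, 0.3]
finger_gap: 0.0642
```

Emit:
servo_tool:
  commands:
    - [[0,0,0],0]
    - [[0,0,0],0]

```text
t: 10.32
eef_pos: [0.453, 0.2404, 0.075]
orientation: [-179.8, 0.2, 0.8]
contact_force: [-0.4, 0.4, -0.8]
finger_gap: 0.0641
```

Emit:
servo_tool:
  commands:
    - [[0.15,0,-0.15],0]
    - [[0.15,0,-0.15],0]
    - [[0.15,0,-0.15],0]
    - [[0.15,0,-0.15],0]
  jaw: 0.5

```text
t: 10.65
eef_pos: [0.4547, 0.2405, 0.0767]
orientation: [-179.8, 0.2, 0.8]
contact_force: [0.6, 0.4, -0.7]
finger_gap: 0.0425
```

Emit:
servo_tool:
  commands:
    - [[0,0,0],0]
    - [[0,0,0],0]
    - [[0,0,0],0]
    - [[0,0,0],0]
    - [[0,0,0],0]
  jaw: 1

```text
t: 11.07
eef_pos: [0.455, 0.2405, 0.0771]
orientation: [-179.8, 0.1, 0.8]
contact_force: [-0.2, -0.2, 3.3]
finger_gap: 0.0311
```

Emit:
servo_tool:
  commands:
    - [[0,0,-0.5],0]
    - [[0,0,-1.5],0]
    - [[0,0,-3],0]
    - [[0,0,-4],0]
    - [[0,0,-4],0]

```text
t: 11.48
eef_pos: [0.4569, 0.2409, 0.1201]
orientation: [-179.7, -0.2, 0.8]
contact_force: [1.1, -0.5, -0.3]
finger_gap: 0.031
```

Emit:
servo_tool:
  commands:
    - [[2,3.5,0],0]
    - [[4,7,0],0]
    - [[6,10.5,0],0]
    - [[8,14,0],0]
    - [[10,17.5,0],0]

```text
t: 11.9
eef_pos: [0.5596, 0.0656, 0.1191]
orientation: [-179.7, -0.1, 0.8]
contact_force: [0.9, 1.2, -0.7]
finger_gap: 0.0314
```

Emit:
servo_tool:
  commands:
    - [[2,3.5,0],0]
    - [[4,7,0],0]
    - [[5.5,9.8,0],0]
    - [[5.5,9.8,0],0]
    - [[5.5,9.8,0],0]

```text
t: 12.32
eef_pos: [0.6161, -0.0333, 0.1181]
orientation: [-179.7, -0.1, 0.6]
contact_force: [-0.1, 0.9, -0.8]
finger_gap: 0.0316
```

Emit:
servo_tool:
  commands:
    - [[0.1,0,3.5],0]
    - [[0.2,0.1,7],0]
    - [[0.3,0.1,10],0]
    - [[0.3,0.1,11],0]
    - [[0.3,0.1,11],0]

```text
t: 12.73
eef_pos: [0.6158, -0.0318, 0.0044]
orientation: [-179.5, 0.3, 0.7]
contact_force: [-1.1, 0.4, -0.8]
finger_gap: 0.0309
```

```bash
python3 pile.py s6 .6157,-.033,.02,.02,.05 .6157,-.033,.02,.04,.055
```

```text
12.7333 [ 0.61582975 -0.03181612  0.00444671] 0.03088990472786602 [-1.09081404  0.39465512 -0.75138985]
.6157,-.033,.02,.02,.05 -> 0.618 -0.0305 D 37.9 z 0.0421 132
.6157,-.033,.02,.04,.055 -> 0.6159 -0.0326 D 38.9 z 0.0433 97
```

Emit:
servo_tool:
  commands:
    - [[0,0.1,0.4],0]
    - [[0,0.1,0.8],0]
    - [[0,0.1,1.2],0]
    - [[0,0.1,1.4],0]
    - [[0,0.1,1.4],0]

```text
t: 13.2
eef_pos: [0.6181, -0.0334, -0.0068]
orientation: [-179.6, 0.0, 0.7]
contact_force: [-0.4, 0.5, -2.1]
finger_gap: 0.0311
```

Emit:
servo_tool:
  commands:
    - [[0,0,0.1],0]
    - [[0,0,0.2],0]
    - [[0,0,0.3],0]
    - [[0,0,0.3],0]

```text
t: 13.53
eef_pos: [0.618, -0.0334, -0.0099]
orientation: [-179.6, 0.1, 0.7]
contact_force: [0.3, -0.5, -0.6]
finger_gap: 0.0312
```

Emit:
servo_tool:
  commands:
    - [[-0.2,0,0.1],0]
    - [[-0.2,0,0.2],0]
    - [[-0.2,0,0.3],0]
    - [[-0.2,0,0.35],0]

```text
t: 13.87
eef_pos: [0.6158, -0.0333, -0.0136]
orientation: [-179.6, 0.1, 0.7]
contact_force: [0.5, -0.4, -1.1]
finger_gap: 0.0313
```

Emit:
servo_tool:
  commands:
    - [[0,0,0.1],0]
    - [[0,0,0.15],0]
    - [[0,0,0.15],0]

```text
t: 14.12
eef_pos: [0.6159, -0.0333, -0.0139]
orientation: [-179.6, 0.1, 0.7]
contact_force: [-5.0, 0.9, 7.3]
finger_gap: 0.0308
```

Contact with the floor, so I'll release and go back.

Emit:
servo_tool:
  commands:
    - [[0,0,0],0]
    - [[0,0,0],0]
    - [[0,0,0],0]
    - [[0,0,0],0]
  jaw: 0.25

```text
t: 14.45
eef_pos: [0.616, -0.0333, -0.014]
orientation: [-179.6, 0.1, 0.7]
contact_force: [-0.7, 0.0, 0.1]
finger_gap: 0.064
```

Emit:
servo_tool:
  commands:
    - [[0,0,-2],0]
    - [[0,0,-6],0]
    - [[0,0,-10],0]
    - [[0,0,-13],0]
    - [[0,0,-13],0]

```text
t: 14.87
eef_pos: [0.6213, -0.0354, 0.1244]
orientation: [-179.8, -0.7, 0.7]
contact_force: [1.1, -0.2, 0.3]
finger_gap: 0.0642
```

Emit:
servo_tool:
  commands:
    - [[-2,-3.5,0],0]
    - [[-4,-7,0],0]
    - [[-6,-10.5,0],0]
    - [[-8,-14,0],0]
    - [[-10,-17.5,0],0]
  jaw: 0.12

```text
t: 15.28
eef_pos: [0.5178, 0.1396, 0.1232]
orientation: [-179.8, -0.6, 0.6]
contact_force: [0.3, -0.4, -0.3]
finger_gap: 0.0754
```

```bash
python3 pile.py s7 .6157,-.033,.022,.018,.04 .456,.243,.04,.091,.102 .456,.243,.04,.070,.081
```

```text
15.2833 [0.51776835 0.13964884 0.12321729] 0.07536623634753196 [ 0.33045648 -0.42247598 -0.30972639]
.6157,-.033,.022,.018,.04 -> 0.617 -0.03 D 34.0 z 0.0244 86
.456,.243,.04,.091,.102 -> 0.4559 0.2413 D 49.4 z 0.0965 409
.456,.243,.04,.070,.081 -> 0.4577 0.2442 D 63.0 z 0.0753 285
```

Emit:
servo_tool:
  commands:
    - [[-2,-3.4,0],0]
    - [[-4,-6.8,0],0]
    - [[-6,-10.1,0],0]
    - [[-6,-10.1,0],0]
    - [[-6,-10.1,0],0]

```text
t: 15.75
eef_pos: [0.4507, 0.2464, 0.1221]
orientation: [-179.6, -0.4, 1.2]
contact_force: [1.0, 0.1, -0.9]
finger_gap: 0.0752
```

Emit:
servo_tool:
  commands:
    - [[0,0,0],0]

```text
t: 15.83
eef_pos: [0.4509, 0.2463, 0.1219]
orientation: [-179.7, -0.4, 1.2]
contact_force: [0.7, -0.9, 0.3]
finger_gap: 0.0751
```

Emit:
servo_tool:
  commands:
    - [[0.6,0.4,1.5],0]
    - [[0.6,0.4,3],0]
    - [[0.6,0.4,4.5],0]
    - [[0.6,0.4,5],0]
    - [[0.6,0.4,5],0]

```text
t: 16.25
eef_pos: [0.4568, 0.2413, 0.0703]
orientation: [-179.7, -0.2, 1.1]
contact_force: [0.1, 0.5, -0.7]
finger_gap: 0.0751
```

Emit:
servo_tool:
  commands:
    - [[0,0,0],0]

```text
t: 16.33
eef_pos: [0.4576, 0.2407, 0.0707]
orientation: [-179.7, -0.2, 1.0]
contact_force: [0.6, 0.3, 0.7]
finger_gap: 0.0754
```

Emit:
servo_tool:
  commands:
    - [[-0.1,-0.1,0.5],0]
    - [[-0.1,-0.1,1],0]
    - [[-0.1,-0.1,1.5],0]
    - [[-0.1,-0.1,1.6],0]
    - [[-0.1,-0.1,1.6],0]

```text
t: 16.75
eef_pos: [0.4562, 0.2418, 0.0542]
orientation: [-179.7, -0.2, 1.0]
contact_force: [0.4, -0.3, 0.3]
finger_gap: 0.0749
```

Emit:
servo_tool:
  commands:
    - [[0,0,0],0]

```text
t: 16.83
eef_pos: [0.4563, 0.2418, 0.0543]
orientation: [-179.7, -0.2, 1.0]
contact_force: [-0.3, -0.6, 0.5]
finger_gap: 0.0754
```

Emit:
servo_tool:
  commands:
    - [[0,0,0],0]
    - [[0,0,0],0]
    - [[0,0,0],0]
    - [[0,0,0],0]
    - [[0,0,0],0]
  jaw: 0.8
  squeeze: 40

```text
t: 17.25
eef_pos: [0.457, 0.2421, 0.055]
orientation: [-179.7, -0.3, 1.0]
contact_force: [0.5, -0.5, 2.6]
finger_gap: 0.0451
```

Emit:
servo_tool:
  commands:
    - [[0,0,-0.5],0]
    - [[0,0,-1.5],0]
    - [[0,0,-3],0]
    - [[0,0,-4],0]
    - [[0,0,-4],0]

```text
t: 17.67
eef_pos: [0.4585, 0.2424, 0.0978]
orientation: [-179.6, -0.5, 1.0]
contact_force: [0.6, 0.4, -1.8]
finger_gap: 0.045
```

Emit:
servo_tool:
  commands:
    - [[-0.1,4,0],0]
    - [[-0.2,8,0],0]
    - [[-0.3,12,0],0]
    - [[-0.4,16,0],0]
    - [[-0.5,20,0],0]

```text
t: 18.08
eef_pos: [0.4563, 0.0408, 0.0961]
orientation: [-179.6, -0.5, 1.1]
contact_force: [0.5, -0.4, -2.5]
finger_gap: 0.0452
```

Emit:
servo_tool:
  commands:
    - [[-0.1,4,0],0]
    - [[-0.2,8,0],0]
    - [[-0.3,12,0],0]
    - [[-0.4,15,0],0]
    - [[-0.5,18,0],0]

```text
t: 18.5
eef_pos: [0.454, -0.1411, 0.0947]
orientation: [-179.6, -0.5, 1.0]
contact_force: [1.1, 0.1, -1.5]
finger_gap: 0.0452
```

Emit:
servo_tool:
  commands:
    - [[0.1,2.5,0],0]
    - [[0.1,3.7,0.5],0]
    - [[0.2,3.7,3],0]
    - [[0.2,3.7,5],0]
    - [[0.2,3.7,5],0]

```text
t: 18.92
eef_pos: [0.4535, -0.1753, 0.0399]
orientation: [-179.3, -0.1, 1.0]
contact_force: [0.3, 0.8, -3.3]
finger_gap: 0.0447
```

Emit:
servo_tool:
  commands:
    - [[0,0,0],0]

```text
t: 19.0
eef_pos: [0.4532, -0.1746, 0.0394]
orientation: [-179.2, 0.0, 1.0]
contact_force: [0.1, -1.4, -1.8]
finger_gap: 0.0447
```

Emit:
servo_tool:
  commands:
    - [[0.25,0.35,1],0]
    - [[0.25,0.35,2],0]
    - [[0.25,0.35,3],0]
    - [[0.25,0.35,3.5],0]
    - [[0.25,0.35,3.5],0]

```text
t: 19.42
eef_pos: [0.4547, -0.1766, 0.0031]
orientation: [-179.1, 0.1, 1.0]
contact_force: [0.2, 0.9, -2.6]
finger_gap: 0.0452
```

```bash
python3 pile.py s8 .4555,-.178,.03,.035,.055; python3 -c "
import cv2
a=cv2.imread('pics/s8.png')[90:250,210:370];cv2.imwrite('pics/s8c.png',cv2.resize(a,None,fx=3.5,fy=3.5,interpolation=3))"
```

```text
19.4167 [ 0.45473551 -0.17664308  0.00311509] 0.045175670389921346 [ 0.21065788  0.87729087 -2.56519347]
.4555,-.178,.03,.035,.055 -> 0.4549 -0.1717 D 58.5 z 0.0447 218
```

View pics/s8c.png

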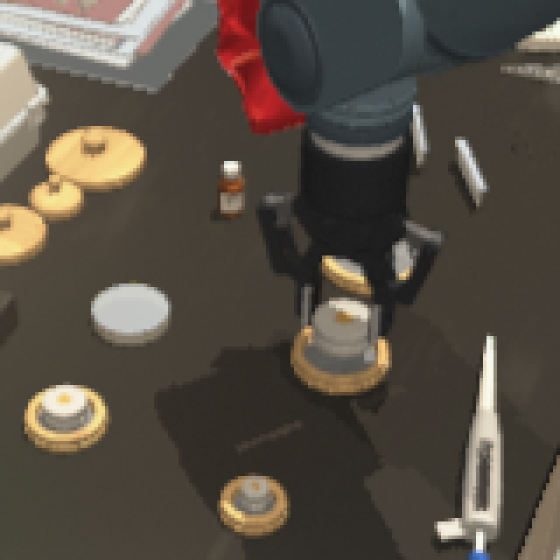

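The 47 mm weight hangs level over its case at crop (340,325). The 20 mm and 33 mm weights are seated and the vial is standing. I'll lower it.

Emit:
servo_tool:
  commands:
    - [[0.05,0.1,0.4],0]
    - [[0.05,0.1,0.8],0]
    - [[0.05,0.1,1.2],0]
    - [[0.05,0.1,1.4],0]
    - [[0.05,0.1,1.4],0]

```text
t: 19.88
eef_pos: [0.4553, -0.1775, -0.0108]
orientation: [-179.1, 0.1, 1.0]
contact_force: [0.8, 0.2, -1.9]
finger_gap: 0.0449
```

Emit:
servo_tool:
  commands:
    - [[0,0,0.1],0]
    - [[0,0,0.2],0]
    - [[0,0,0.25],0]
    - [[0,0,0.25],0]

```text
t: 20.22
eef_pos: [0.4553, -0.1775, -0.0133]
orientation: [-179.1, 0.1, 1.0]
contact_force: [0.3, 0.6, -2.8]
finger_gap: 0.0454
```

Emit:
servo_tool:
  commands:
    - [[0,0,0.1],0]
    - [[0,0,0.15],0]
    - [[0,0,0.2],0]
    - [[0,0,0.2],0]

```text
t: 20.55
eef_pos: [0.4554, -0.1775, -0.0149]
orientation: [-179.1, 0.1, 1.0]
contact_force: [-2.4, 1.6, 4.2]
finger_gap: 0.0453
```

Emit:
servo_tool:
  commands:
    - [[0,0,0],0]
    - [[0,0,0],0]
    - [[0,0,0],0]
    - [[0,0,0],0]
  jaw: 0.1

```text
t: 20.88
eef_pos: [0.4556, -0.1776, -0.0148]
orientation: [-179.1, 0.1, 1.0]
contact_force: [-0.3, 0.1, -0.0]
finger_gap: 0.0769
```

Emit:
servo_tool:
  commands:
    - [[0,0,-2],0]
    - [[0,0,-5],0]
    - [[0,0,-9],0]
    - [[0,0,-12],0]
    - [[0,0,-12],0]

```text
t: 21.3
eef_pos: [0.4601, -0.1823, 0.1123]
orientation: [-179.6, -0.5, 1.0]
contact_force: [-0.1, 0.1, 0.6]
finger_gap: 0.0767
```

Emit:
servo_tool:
  commands:
    - [[0.1,-4,0],0]
    - [[0.2,-8,0],0]
    - [[0.3,-12,0],0]
    - [[0.4,-16,0],0]
    - [[0.5,-20,0],0]
  jaw: 0

```text
t: 21.72
eef_pos: [0.4611, 0.0194, 0.1135]
orientation: [-179.6, -0.5, 1.0]
contact_force: [0.5, -0.9, 0.1]
finger_gap: 0.0853
```

Emit:
servo_tool:
  commands:
    - [[0.1,-4,0],0]
    - [[0.2,-8,0],0]
    - [[0.3,-12,0],0]
    - [[0.4,-16,0],0]
    - [[0.4,-17,0],0]

```text
t: 22.13
eef_pos: [0.4615, 0.1937, 0.1146]
orientation: [-179.5, -0.5, 1.2]
contact_force: [0.6, 0.0, -0.7]
finger_gap: 0.0852
```

```bash
python3 pile.py s9 .4555,-.178,.03,.018,.04 .456,.243,.04,.070,.081 .609,-.323,.03,.03,.06
```

```text
22.1333 [0.46153357 0.19373973 0.11457162] 0.08523925918247097 [ 0.63176763  0.00983146 -0.70539219]
.4555,-.178,.03,.018,.04 -> 0.4548 -0.1766 D 49.1 z 0.0266 192
.456,.243,.04,.070,.081 -> 0.4584 0.2444 D 63.5 z 0.0756 693
```

Emit:
servo_tool:
  commands:
    - [[-0.3,-3,0],0]
    - [[-0.4,-5,0],0]
    - [[-0.4,-5,1.5],0]
    - [[-0.4,-5,2.5],0]
    - [[-0.4,-5,2.5],0]

```text
t: 22.6
eef_pos: [0.4547, 0.2418, 0.0868]
orientation: [-179.6, -0.2, 1.2]
contact_force: [-1.3, 0.7, -0.5]
finger_gap: 0.0852
```

Emit:
servo_tool:
  commands:
    - [[0,0,0],0]
    - [[0,0,0],0]

```text
t: 22.77
eef_pos: [0.4545, 0.2407, 0.0863]
orientation: [-179.7, -0.1, 1.1]
contact_force: [0.4, -0.4, -0.1]
finger_gap: 0.0855
```

Emit:
servo_tool:
  commands:
    - [[0.4,-0.4,0],0]
    - [[0.4,-0.4,1],0]
    - [[0.4,-0.4,2],0]
    - [[0.4,-0.4,2.5],0]
    - [[0.4,-0.4,2.5],0]

```text
t: 23.18
eef_pos: [0.4569, 0.2444, 0.0592]
orientation: [-179.7, 0.1, 1.1]
contact_force: [-0.2, 0.4, -0.3]
finger_gap: 0.0854
```

Emit:
servo_tool:
  commands:
    - [[0,0,0],0]
    - [[0,0,0],0]

```text
t: 23.35
eef_pos: [0.4565, 0.2443, 0.0588]
orientation: [-179.7, 0.1, 1.1]
contact_force: [0.5, 0.7, -0.5]
finger_gap: 0.0853
```

Emit:
servo_tool:
  commands:
    - [[0.2,0,0.5],0]
    - [[0.2,0,1.3],0]
    - [[0.2,0,2.1],0]
    - [[0.2,0,2.8],0]
    - [[0.2,0,2.9],0]

```text
t: 23.77
eef_pos: [0.457, 0.2441, 0.0278]
orientation: [-179.8, 0.3, 1.1]
contact_force: [0.2, 0.2, -0.1]
finger_gap: 0.0855
```

Emit:
servo_tool:
  commands:
    - [[0,0,0],0]
    - [[0,0,0],0]

```text
t: 23.93
eef_pos: [0.4565, 0.244, 0.0272]
orientation: [-179.8, 0.4, 1.1]
contact_force: [-0.6, -0.4, 0.2]
finger_gap: 0.0851
```

Emit:
servo_tool:
  commands:
    - [[0.15,0,-0.15],0]
    - [[0.15,0,-0.15],0]
    - [[0.15,0,-0.15],0]

```text
t: 24.18
eef_pos: [0.4586, 0.2441, 0.0293]
orientation: [-179.8, 0.3, 1.1]
contact_force: [-0.1, 0.1, -0.5]
finger_gap: 0.0854
```

Emit:
servo_tool:
  commands:
    - [[0,0,0],0]
    - [[0,0,0],0]
    - [[0,0,0],0]
    - [[0,0,0],0]
    - [[0,0,0],0]
  jaw: 0.7
  squeeze: 60

```text
t: 24.6
eef_pos: [0.4587, 0.2442, 0.0303]
orientation: [-179.8, 0.3, 1.1]
contact_force: [-3.4, -0.8, 7.4]
finger_gap: 0.0594
```

Emit:
servo_tool:
  commands:
    - [[0,0,-0.5],0]
    - [[0,0,-1.5],0]
    - [[0,0,-3],0]
    - [[0,0,-4.5],0]
    - [[0,0,-5],0]

```text
t: 25.02
eef_pos: [0.4602, 0.2444, 0.0825]
orientation: [-179.7, 0.2, 1.1]
contact_force: [1.0, 1.0, -4.2]
finger_gap: 0.0592
```

Emit:
servo_tool:
  commands:
    - [[0,4,0],0]
    - [[0,8,0],0]
    - [[0,12,0],0]
    - [[0,16,0],0]
    - [[0,20,0],0]

```text
t: 25.43
eef_pos: [0.4633, 0.0429, 0.0814]
orientation: [-179.7, 0.2, 1.2]
contact_force: [0.4, 0.4, -4.3]
finger_gap: 0.0594
```

Emit:
servo_tool:
  commands:
    - [[0,4,0],0]
    - [[0.1,8,0],0]
    - [[0.1,12,0],0]
    - [[0.2,16,0],0]
    - [[0.2,20,0],0]

```text
t: 25.85
eef_pos: [0.4687, -0.1588, 0.0802]
orientation: [-179.7, 0.2, 1.1]
contact_force: [1.5, 0.5, -3.7]
finger_gap: 0.0591
```

Emit:
servo_tool:
  commands:
    - [[0,4,0],0]
    - [[0.1,8,0],0]
    - [[0.1,11,0],0]
    - [[0.1,13,0],0]
    - [[0.1,13,0],0]

```text
t: 26.27
eef_pos: [0.4721, -0.2929, 0.0797]
orientation: [-179.8, 0.2, 0.9]
contact_force: [0.2, -0.0, -4.0]
finger_gap: 0.0594
```

Emit:
servo_tool:
  commands:
    - [[0.2,1.2,0],0]
    - [[0.2,1.2,1.5],0]
    - [[0.3,1.2,3],0]
    - [[0.3,1.2,4.5],0]
    - [[0.3,1.2,5],0]

```text
t: 26.68
eef_pos: [0.4736, -0.3029, 0.0269]
orientation: [-179.6, 0.4, 1.0]
contact_force: [-0.1, 0.7, -3.8]
finger_gap: 0.0594
```

Emit:
servo_tool:
  commands:
    - [[0,0,0],0]
    - [[0,0,0],0]

```text
t: 26.85
eef_pos: [0.4732, -0.302, 0.0264]
orientation: [-179.6, 0.4, 1.0]
contact_force: [0.1, 0.7, -4.6]
finger_gap: 0.059
```

Emit:
servo_tool:
  commands:
    - [[0.1,0.3,0.6],0]
    - [[0.15,0.35,1.3],0]
    - [[0.15,0.35,2],0]
    - [[0.15,0.35,2.5],0]
    - [[0.15,0.35,2.5],0]

```text
t: 27.27
eef_pos: [0.4736, -0.3045, -0.0002]
orientation: [-179.4, 0.5, 1.0]
contact_force: [-0.0, 0.3, -4.8]
finger_gap: 0.0594
```

```bash
python3 pile.py s10 .474,-.305,.036,.04,.055; python3 -c "
import cv2
a=cv2.imread('pics/s10.png')[80:230,210:370];cv2.imwrite('pics/s10c.png',cv2.resize(a,None,fx=3.5,fy=3.5,interpolation=3))"
```

```text
27.2667 [ 4.73632704e-01 -3.04491992e-01 -2.41132277e-04] 0.05938649410571694 [-0.04825442  0.28489489 -4.80431558]
.474,-.305,.036,.04,.055 -> 0.4744 -0.3019 D 69.4 z 0.0454 259
```

View pics/s10c.png

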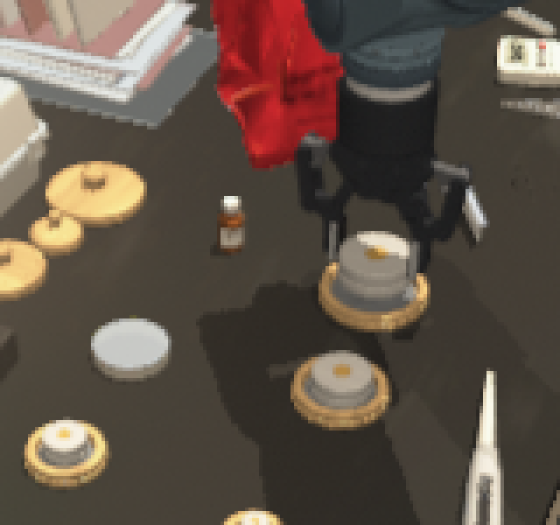

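The 62 mm weight is over its case at crop (375,265), level and clear of the vial at (231,225). I'll lower it.

Emit:
servo_tool:
  commands:
    - [[0.05,0,0.4],0]
    - [[0.05,0,0.8],0]
    - [[0.05,0,1.1],0]
    - [[0.05,0,1.2],0]
    - [[0.05,0,1.2],0]

```text
t: 27.73
eef_pos: [0.4741, -0.3044, -0.0121]
orientation: [-179.4, 0.5, 1.0]
contact_force: [-0.0, 0.4, -5.0]
finger_gap: 0.0591
```

Emit:
servo_tool:
  commands:
    - [[0,0,0.1],0]
    - [[0,0,0.2],0]
    - [[0,0,0.3],0]
    - [[0,0,0.3],0]

```text
t: 28.07
eef_pos: [0.474, -0.3043, -0.0152]
orientation: [-179.4, 0.6, 1.0]
contact_force: [-0.1, -0.2, -4.9]
finger_gap: 0.0591
```

Emit:
servo_tool:
  commands:
    - [[0,0,0.1],0]
    - [[0,0,0.15],0]
    - [[0,0,0.15],0]

```text
t: 28.32
eef_pos: [0.4742, -0.3044, -0.0155]
orientation: [-179.4, 0.6, 1.0]
contact_force: [-3.7, 2.1, 4.3]
finger_gap: 0.0588
```

Contact with the floor, so I'll release, rise and check.

Emit:
servo_tool:
  commands:
    - [[0,0,0],0]
    - [[0,0,0],0]
    - [[0,0,0],0]
    - [[0,0,0],0]
    - [[0,0,0],0]
  jaw: 0

```text
t: 28.73
eef_pos: [0.4744, -0.3046, -0.0153]
orientation: [-179.4, 0.6, 1.0]
contact_force: [-0.1, -0.0, 0.7]
finger_gap: 0.086
```

Emit:
servo_tool:
  commands:
    - [[0,0,-2],0]
    - [[0,0,-6],0]
    - [[0,0,-10],0]
    - [[0,0,-14],0]
    - [[0,0,-17],0]

```text
t: 29.15
eef_pos: [0.4769, -0.307, 0.1585]
orientation: [-179.6, 0.4, 1.0]
contact_force: [0.6, -0.5, 0.9]
finger_gap: 0.0854
```

Emit:
servo_tool:
  commands:
    - [[-2,-4,0],0]
    - [[-4,-7,0],0]
    - [[-6,-10,-2],0]
    - [[-6,-12,-4],0]
    - [[-6,-12,-4],0]

```text
t: 29.57
eef_pos: [0.416, -0.1867, 0.2034]
orientation: [-179.8, 0.1, 1.1]
contact_force: [0.4, -0.8, 0.5]
finger_gap: 0.085
```

Emit:
servo_tool:
  commands:
    - [[0,0,0],0]
    - [[0,0,0],0]
    - [[0,0,0],0]
    - [[0,0,0],0]
    - [[0,0,0],0]

```text
t: 29.98
eef_pos: [0.4157, -0.1871, 0.2024]
orientation: [-179.7, 0.2, 1.1]
contact_force: [0.3, 0.3, 0.1]
finger_gap: 0.0857
```

```bash
python3 pile.py s11 .474,-.305,.036,.023,.04 .4555,-.178,.029,.02,.04 .6157,-.033,.022,.019,.04 .4555,-.0075,.0155,.018,.03 .609,-.323,.03,.03,.06; python3 -c "
import cv2
a=cv2.imread('pics/s11.png')[110:260,190:370];cv2.imwrite('pics/s11c.png',cv2.resize(a,None,fx=4,fy=4,interpolation=3))"
```

```text
29.9833 [ 0.41568083 -0.18707111  0.20242122] 0.0856891408098411 [0.26963624 0.29220177 0.07287284]
.474,-.305,.036,.023,.04 -> 0.4761 -0.3022 D 68.1 z 0.0297 263
.4555,-.178,.029,.02,.04 -> 0.4563 -0.1753 D 50.5 z 0.0266 182
.6157,-.033,.022,.019,.04 -> 0.615 -0.0339 D 37.8 z 0.0248 104
.4555,-.0075,.0155,.018,.03 -> 0.4552 -0.0072 D 20.5 z 0.0239 48
.609,-.323,.03,.03,.06 -> 0.6079 -0.3217 D 21.3 z 0.0373 44
```

View pics/s11c.png

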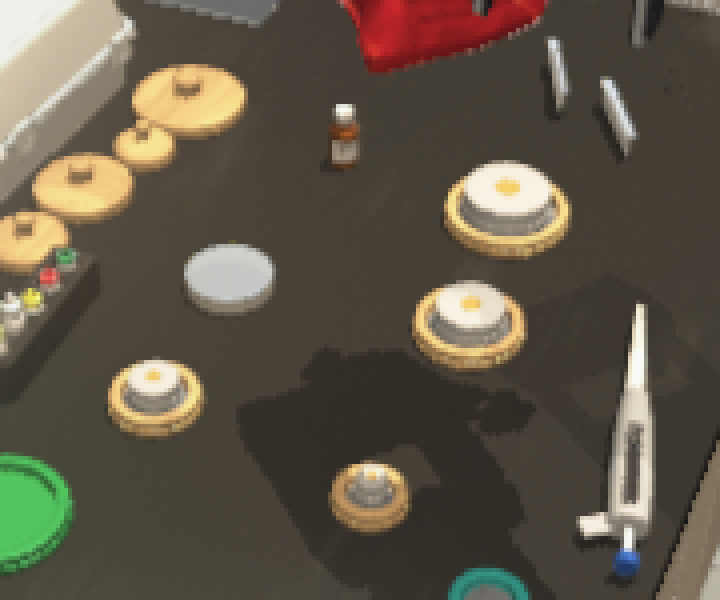

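All four weights sit flat in their own wells: tops at 30, 27, 25 and 24 mm as expected. The vial stands at crop (343,135), unmoved. I'll hand in.

```bash
python3 -c "
from rig import r
print(r.hand_in(), r.state()['t'])"
```

```text
the job is handed in; nothing more can be done
the job is handed in; nothing more can be done
```

All four check weights are in their own wooden cases, taken smallest first and each lowered until the wrist force showed the well floor. I handed in shortly after 30 s of robot time; the hand-in reports no verdict.

**Last checks:** the top faces measured about 30, 27, 25 and 24 mm above the bench, which are the seated heights. All four weights were within about 4 mm of their well centres. The vial was upright and within about 2 mm of its first measured spot. The gripper was open and clear.

**What disagreed:** the camera showed the finger tips about 30 mm above the reported TCP height. My first close therefore shut on air above the pile; nothing was touched or moved. I corrected for this offset on every later grasp. I didn't find its cause.

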